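# Touch-test the middle sprocket on the drying rod

### The arm

A 7-joint arm with a two-finger parallel gripper is mounted at the origin on the work surface. World frame = base frame: x ahead of the robot, y to its left, z up, the work surface at z = 0. Lengths are in m, angles in rad, forces in N, time in s.
With the tool pointing down it reaches from about 0.425 to 0.875 m from the base axis. Payload 4.7 kg.
Tool frame: the origin (TCP) lies between the finger pads, 19 mm behind the fingertips; this is the grasp point; z points along the fingers, y is the direction in which the jaws open and shut (so a half turn about z gives the same grasp; the last joint's range is limited). The gripper opens to 87 mm and grips with 3 to 60 N. Pads are 19 mm wide; open, the fingers measure 117 mm over their backs; the gripper's body (75 mm by 190 mm) begins 51 mm behind the grasp point.
Start: joints at [1.116, 0.321, -0.07, 1.45, 0.023, 1.371, -0.057], TCP at [0.294, -0.58, 0.241] pointing down, gripper open.
Joint ranges: [-2.86, 2.86], [-0.3, 2.09], [-1.38, 1.24], [0.06, 2.45], [-1.56, 4.7], [0.09, 2.05], [-2.69, 2.69]. Speed limits (rad/s): [2.57, 2.57, 3.14, 3.14, 3.14, 3.14, 3.14].

### API

Orientations are given as a rotation vector (axis times angle).
In Python, from bench import get_state, eyes, job gives the robot as it stands. The module is installed in compiled form; this text tells all that it offers.
- The arm moves only by the shell command python3 -m jog 'ROWS' [FORCE]. ROWS is JSON, a list that holds one entry, the list of rows, each a list of 5 numbers: the opening, from 0 (shut) to 1 (fully open), then the shift along the tool's x, y, z in units of 40 mm (1.0 is 40 mm), then the turn about the tool's z in units of 5 degrees (1.0 is 5 degrees). In form: [[[jaw, dx, dy, dz, turn], ...]]. A call has 1 to 10 rows; each row shifts and turns the commanded pose from where the row before left it, along the tool's axes as they then stand; what a row does not reach is not made up. A row lasts 1/8 s, in which the tool goes at most 62.5 mm and 10.7 degrees, less where a joint would pass 70% of its speed; a pose out of reach is approached as far as the arm can. A call is refused whole if a number of a shift passes 1 or a number of a turn 1, either way. A call with a gripper value outside its range is refused whole. The fingers move at their own pace and stop on an object; FORCE is the grip in N (left out, the last holds). Time passes only in rows, so rows that do not move let the fingers close. It gives the time, the measured TCP pose, the force and the opening at its end, in the units of the state.
- get_state(): the state, without advancing time (a new reading comes with each control period).
- eyes.get_image(name): name is "side" or "top"; returns (picture, depth): 480x640x3 uint8, red, green, blue; 480x640 float32, m along the optical axis (not along the pixel's ray), 0 where there is no reading.
- eyes.camera_params(name): a dict with "camera_matrix" (3x3 intrinsics, pixels), "k1" (the pictures are not rectified: a ray, as slopes to the right and down, at radius r is drawn at 1 + k1 r^2 times it, then the intrinsics apply), "pose" (4x4, takes a point from camera to world coordinates). Camera axes: x right, y down, z forward; pixel columns grow to the right and rows downward; lengths in m; the calibration is good to about 2 mm. A picture is of the moment at which its call begins. camera_params takes no time and is no camera call.
- job.close_job(): hands the job in, once; it reports no verdict.
The state is a dict: "time": time; "joint_positions": joint angles; "qd": joint speeds; "joint_torque": joint torques, N m; "position": TCP position; "tool_rot": TCP orientation; "ft_force": force on the tool from outside, world axes, zero at the start; "torque": the same for the moment, N m; "grip_width": opening from 0.0 (shut) to 1.0 (fully open).
Only numpy, scipy, OpenCV 4.12 (cv2) and the standard library are available. Lean on these libraries where they do the work, as an engineer would, in place of code of your own. Each camera call takes 0.05 s, during which the arm holds its last target. There are 200 camera calls.

### The job

The three clear-coated sprockets on the rod of the slotted rack are drying. Test the middle-sized one: with the fingertips press lightly down on the top of its rim so that it just gives a few millimetres on its foam sleeve, stay there for about a second without squashing the foam flat, then withdraw about a hand's breadth or more and let it spring back. Do not pinch or lift it, do not touch the other two sprockets or the rack, and leave everything lying on the counter where it is.

Things in the scene. Friction and masses are not known exactly. Their poses are not given: they have to be found in the camera images.
- rack: slotted steel rack fixed on the counter: two slotted uprights 200 mm high, 330 mm apart, 30 mm wide, carrying a level steel rod (10 mm thick, 370 mm long) at 170 mm above the counter, inside a dark foam tube 34 mm thick. Origin on the counter midway between the uprights; y axis along the rod, z up. Three sprockets sit on the rod about 95 mm apart, in any order.
- sprocket_small: smallest steel sprocket: toothed disc 72 mm in diameter over the teeth (16 teeth), 7 mm thick, 140 g, on edge on the rod. Origin at its centre, y axis along the rod, z up; top of its rim 36 mm above the origin. Leave alone.
- sprocket_mid: middle-sized steel sprocket: toothed disc 96 mm in diameter over the teeth (22 teeth), 7 mm thick, 240 g, on edge on the rod. Origin at its centre, y axis along the rod, z up; top of its rim 48 mm above the origin. The one to test. Pushed down it sinks about 1 mm per newton into its foam sleeve (flat at 12 mm) and springs back when let go; it does not turn or give sideways.
- sprocket_large: largest steel sprocket: toothed disc 120 mm in diameter over the teeth (28 teeth), 7 mm thick, 380 g, on edge on the rod. Origin at its centre, y axis along the rod, z up; top of its rim 60 mm above the origin. Leave alone.
- brake_shoe: loose cast aluminium drum brake shoe, a crescent about 60 x 115 mm lying flat, 28 mm high, near the foot of the rack; origin on the counter under it. Leave alone.
- hitch_pin: loose red-painted steel hitch pin, L-shaped bar 16 mm thick, 116 mm long with a 48 mm bent end, lying near the foot of the rack; origin on the counter under the middle of its long leg. Leave alone.
- mallet: loose small mallet, green rubber head (48 mm thick, 70 mm long) and wooden handle reaching 170 mm, lying on the robot's side of the rack; origin on the counter under the head. Leave alone.
- tin: loose closed tin, 64 mm in diameter, 85 mm high, standing beyond the rack; origin at its underside. Leave alone.
- bearing: loose steel bearing ring, 52 mm in diameter, 15 mm high, lying beyond the rack; origin at its underside. Leave alone.
- wrench: loose steel wrench, 170 mm long, lying beyond the rack; origin on the counter under it. Leave alone.

How it is judged:
On the way, in this order (a step that is already met when the one before it is completed fails the run):
1. the fingertips press the middle-sized sprocket at least 1.5 mm down on its foam, for half a second (contact force between the fingers and sprocket_mid above 0.5 N and z of sprocket_mid in the frame of rack below 0.1685 m), for 0.5 s.
2. the fingers have let go and the TCP is more than 125 mm from the sprocket's centre (contact force between the fingers and sprocket_mid below 0.05 N and distance between the grasp point and sprocket_mid above 0.125 m), for 0.2 s.
At the end, for the whole second after the job is handed in: the gripper is withdrawn (TCP more than 125 mm from the middle sprocket's centre), all three sprockets are at rest in their starting places within 2 mm, and the loose things on the counter lie still within 10 mm of where they were (distance between the grasp point and sprocket_mid above 0.125 m and z of sprocket_mid in the frame of rack between 0.1685 and 0.1715 m and linear speed of sprocket_mid below 0.01 m/s and distance of each of sprocket_mid, sprocket_small, sprocket_large from where it was at the start of the episode below 0.002 m and distance of each of brake_shoe, hitch_pin, mallet, tin, bearing, wrench from where it was at the start of the episode below 0.01 m and linear speed of each of brake_shoe, hitch_pin, mallet, tin, bearing, wrench below 0.02 m/s); the robot touches nothing.
It fails at once if the middle sprocket pressed too hard: the foam squashed flat (more than 10 mm down) or more than 20 N (z of sprocket_mid in the frame of rack below 0.16 m or contact force between any of the fingers, the arm and sprocket_mid above 20 N).
It fails at once if the middle sprocket lifted more than 3 mm (z of sprocket_mid in the frame of rack above 0.173 m).
It fails at once if another sprocket touched (contact force between any of the fingers, the arm and sprocket_small above 0.3 N or contact force between any of the fingers, the arm and sprocket_large above 0.3 N).
It fails at once if the rack touched (contact force between any of the fingers, the arm and rack above 0.3 N).
It fails at once if a loose thing on the counter moved more than 10 mm (distance of any of brake_shoe, hitch_pin, mallet, tin, bearing, wrench from where it was at the start of the episode above 0.01 m).
It also fails if it takes over 32 s, if anything falls off the work surface, if the arm or the gripper's body presses on something with over 40 N, if the wrist force passes 120 N, or if a joint passes its speed limit or range.

## Working session

There is one attempt and no reset: what is moved stays moved. The work goes in short steps, Python scripts to look and compute and a shell command to move; the robot and the scene stay as the last step left them, time stands still between calls to the robot, and variables do not carry over. Pictures are saved under pics/ and viewed, about 8 in all and at most 12, crops included, and the job is handed in when it is done.

```bash
mkdir -p pics; cat > h.py <<'E'
import numpy as np, cv2
from bench import get_state, eyes, job
def cloud(n):
    im,d=eyes.get_image(n); p=eyes.camera_params(n); K=np.array(p['camera_matrix']); T=np.array(p['pose'])
    v,u=np.mgrid[:480,:640]
    k=p['k1']
    xy=cv2.undistortPoints(np.stack([u.ravel(),v.ravel()],1).astype(np.float64)[:,None],K,np.array([k,0,0,0,0.]))[:,0]
    z=d.ravel().astype(float)
    P=np.c_[xy*z[:,None],z]@T[:3,:3].T+T[:3,3]
    P[z==0]=np.nan
    return im,P.reshape(480,640,3)
E
python3 - <<'E'
from h import *
s=get_state(); print({k:np.round(s[k],3) for k in ('time','position','tool_rot','ft_force','grip_width')})
for n in('top','side'):
    im,P=cloud(n); cv2.imwrite(f'pics/{n}1.png',im[...,::-1]); np.save(f'{n}1.npy',P)
    print(n,np.round(eyes.camera_params(n)['pose'],3).tolist())
E
```

```text
{'time': np.float64(0.0), 'position': array([ 0.293, -0.579,  0.24 ]), 'tool_rot': array([-3.054e+00, -7.290e-01,  1.000e-03]), 'ft_force': array([-0.614, -0.812,  1.182]), 'grip_width': np.float64(0.999)}
top [[0.009, -0.99, 0.143, 0.477], [-1.0, -0.013, -0.028, 0.047], [0.03, -0.143, -0.989, 0.912], [0.0, 0.0, 0.0, 1.0]]
side [[-0.666, -0.566, 0.487, 0.068], [-0.746, 0.502, -0.437, 0.498], [0.003, -0.654, -0.756, 0.932], [0.0, 0.0, 0.0, 1.0]]
```

View pics/top1.png

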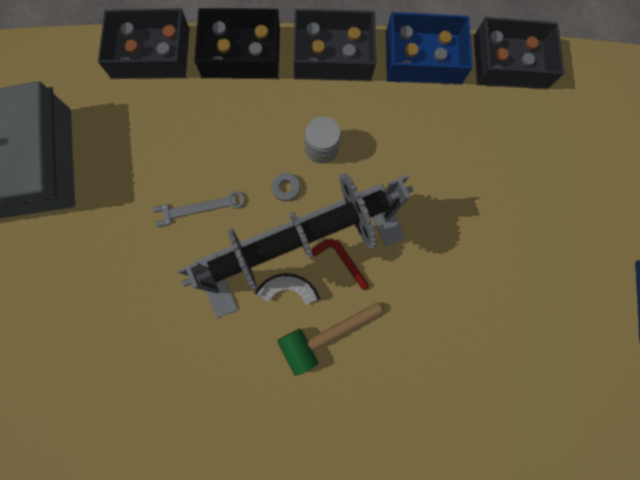

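View pics/side1.png

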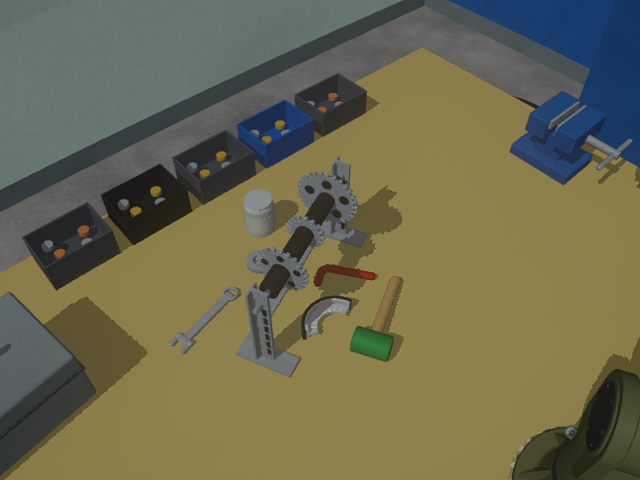

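The top view shows the rod running from about (200,275) to (400,190). The sprockets on it are mid-sized at (243,258), small at (301,235) and large at (357,210). Side view agrees: the middle-sized one is at the near-left end, next to an upright. Next I'll measure the points above the rod.

```bash
python3 - <<'E'
from h import *
P=np.load('top1.npy'); Q=np.load('side1.npy')
# rod axis from foam/rod points in top view: z .175-.195 in rack region
R=P[170:300,180:415].reshape(-1,3); R=R[(R[:,2]>.18)&(R[:,2]<.19)]
# sprocket boxes in top view
for nm,(u0,u1,v0,v1) in dict(mid=(226,262,225,292),small=(287,317,208,260),large=(336,380,170,250)).items():
    A=P[v0:v1,u0:u1].reshape(-1,3); A=A[A[:,2]>.192]
    top=A[:,2].max(); c=A[:,:2].mean(0); w,V=np.linalg.eigh(np.cov(A[:,:2].T))
    B=A[A[:,2]>top-.008]
    print(nm,len(A),'topz',top.round(4),np.percentile(A[:,2],98).round(4),'mean',c.round(4),'apex',B[:,:2].mean(0).round(4),'normal deg',np.degrees(np.arctan2(V[1,0],V[0,0])).round(1),'ext',np.ptp((A[:,:2]-c)@V[:,1]).round(3),'thick std',(w[0]**.5).round(4))
# uprights
for u0,u1,v0,v1 in((178,215,255,295),(380,415,175,215)):
    A=P[v0:v1,u0:u1].reshape(-1,3); A=A[(A[:,2]>.19)&(A[:,2]<.21)]; print('upright',A.mean(0).round(4),len(A))
# side view: mid sprocket
q=Q.reshape(-1,3)
for c in((0.4,0.13),): pass
q=q[(q[:,2]>.205)&(q[:,2]<.24)&(q[:,0]>.3)&(q[:,0]<.65)&(abs(q[:,1])<.25)]
km,lab,cen=cv2.kmeans(q.astype(np.float32),2,None,(3,50,1e-5),5,cv2.KMEANS_PP_CENTERS)
for i in range(2): a=q[lab.ravel()==i]; print('side',a.mean(0).round(4),a.max(0).round(4),a.min(0).round(4),len(a))
E
```

```text
mid 317 topz 0.2204 0.2184 mean [0.5547 0.1373] apex [0.5573 0.1389] normal deg -66.3 ext 0.084 thick std 0.0022
small 189 topz 0.2072 0.2062 mean [0.5929 0.053 ] apex [0.5938 0.0534] normal deg -66.2 ext 0.054 thick std 0.0021
large 587 topz 0.2318 0.2302 mean [ 0.6276 -0.0302] apex [ 0.6298 -0.0301] normal deg -65.6 ext 0.108 thick std 0.0023
upright [0.5312 0.2077 0.1987] 196
upright [ 0.6629 -0.0932  0.1985] 194
side [ 0.6219 -0.0282  0.2168] [0.6498 0.0604 0.233 ] [ 0.5881 -0.0497  0.205 ] 364
side [0.559  0.1378 0.2114] [0.6062 0.1552 0.2223] [0.5254 0.0532 0.2051] 222
```

The sizes and heights fit: mid apex is about (0.557, 0.138), top z 0.218, rod at −66°. I'll rise, shut the jaws and travel high over the rack.

```bash
python3 -m jog '[[[0,0,0,-1,0.64],[0,0,0,-1,0],[0,0,0,-1,0],[0,1,-0.93,0,0],[0,1,-0.93,0,0],[0,1,-0.93,0,0],[0,1,-0.93,0,0],[0,1,-0.93,0,0],[0,1,-0.93,0,0],[0,1,-0.93,0,0]]]' 20
cat > where.py <<'E'
from h import *
from scipy.spatial.transform import Rotation as R
import sys
s=get_state(); p=np.array(s['position']); M=R.from_rotvec(s['tool_rot']).as_matrix()
t=np.array([float(a) for a in sys.argv[1:4]])
print('t',s['time'],'p',p.round(4),'F',np.round(s['ft_force'],2),'w',s['grip_width'],'y deg',np.degrees(np.arctan2(M[1,1],M[0,1])).round(2),'zaxis',M[:,2].round(4))
print('units to target',(M.T@(t-p)/.04).round(3),'dist',np.linalg.norm(p-np.array([.557,.138,.170])).round(3))
E
python3 where.py .557 .138 .36
```

```text
time: 1.35
position: [0.4459, -0.2272, 0.3609]
tool_rot: [3.075, 0.644, -0.001]
ft_force: [1.2, 0.8, -0.2]
grip_width: 0.019
t 1.35 p [ 0.4459 -0.2272  0.3609] F [ 1.24  0.77 -0.21] w 0.018790220400204418 y deg -66.34 zaxis [-4.e-04 -1.e-04 -1.e+00]
units to target [ 6.208 -7.248  0.021] dist 0.427
```

```bash
python3 -m jog '[[[0,0.78,-0.9,0,0],[0,0.78,-0.9,0,0],[0,0.78,-0.9,0,0],[0,0.78,-0.9,0,0],[0,0.78,-0.9,0,0],[0,0.78,-0.9,0,0],[0,0.78,-0.9,0,0],[0,0.75,-0.95,0,0],[0,0,0,0,0],[0,0,0,0,0]]]'
python3 where.py .557 .138 .260
```

```text
time: 2.6
position: [0.5567, 0.1356, 0.3607]
tool_rot: [3.074, 0.644, -0.002]
ft_force: [0.3, -0.7, 1.2]
grip_width: 0.005
t 2.6 p [0.5567 0.1356 0.3607] F [ 0.34 -0.68  1.25] w 0.004745922460916165 y deg -66.35 zaxis [-1.e-03 -9.e-04 -1.e+00]
units to target [ 0.035 -0.052  2.517] dist 0.191
```

Down to about 20 mm above the rim, then look from near.

```bash
python3 -m jog '[[[0,0.03,-0.05,0.9,0],[0,0,0,0.9,0],[0,0,0,0.72,0],[0,0,0,0,0],[0,0,0,0,0]]]'
python3 where.py .557 .138 .237
python3 - <<'E'
from h import *
a,P=cloud('side'); b,_=cloud('top')
i=cv2.resize(a[150:350,200:400],(400,400),interpolation=2); j=cv2.resize(b[150:350,150:350],(400,400),interpolation=2)
cv2.imwrite('pics/near1.png',np.hstack([i,j])[...,::-1])
E
```

```text
time: 3.22
position: [0.5577, 0.1377, 0.2618]
tool_rot: [3.075, 0.641, 0.003]
ft_force: [0.1, 0.1, 1.3]
grip_width: 0.003
t 3.225 p [0.5577 0.1377 0.2618] F [0.13 0.09 1.26] w 0.0026080238941874616 y deg -66.44 zaxis [ 1.7e-03 -2.0e-04 -1.0e+00]
units to target [-0.015 -0.015  0.619] dist 0.092
```

View pics/near1.png

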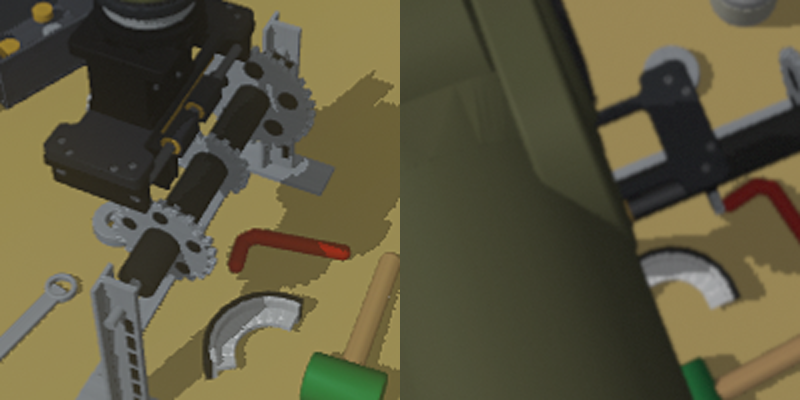

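The shut fingertips are just above the middle sprocket's rim (about (160,205) in the left crop). The body is well above the small and large ones. I'll go to about 4 mm above the rim, then take small steps while watching the force.

```bash
cat > f.py <<'E'
from h import *
F=[];Z=[]
for i in range(6):
    eyes.get_image('side'); s=get_state(); F.append(s['ft_force']); Z.append(s['position'])
print('t',s['time'],'p',np.mean(Z,0).round(4),'F',np.mean(F,0).round(2),'std',np.std(F,0).round(2))
E
python3 -m jog '[[[0,0,0,0.25,0],[0,0,0,0.25,0],[0,0,0,0,0]]]'; python3 f.py
python3 -m jog '[[[0,0,0,0.05,0],[0,0,0,0.05,0],[0,0,0,0.05,0],[0,0,0,0,0]]]'; python3 f.py
```

```text
time: 3.7
position: [0.5563, 0.1384, 0.2391]
tool_rot: [3.075, 0.644, -0.004]
ft_force: [-1.4, -0.1, 0.6]
grip_width: 0.009
t 4.0 p [0.5571 0.1387 0.2404] F [-0.42  0.07  0.07] std [0.52 0.48 0.47]
time: 4.5
position: [0.5572, 0.1386, 0.2347]
tool_rot: [3.075, 0.644, 0.001]
ft_force: [-0.8, 0.3, 3.7]
grip_width: 0.007
t 4.8 p [0.5572 0.1386 0.2347] F [-0.   -0.23  2.34] std [0.63 0.21 0.37]
```

Contact is at z ≈ 0.237, as predicted: 2.3 N at 2.3 mm down. Two mm more for margin, then hold for about a second.

```bash
python3 -m jog '[[[0,0,0,0.025,0],[0,0,0,0.025,0],[0,0,0,0,0],[0,0,0,0,0],[0,0,0,0,0],[0,0,0,0,0],[0,0,0,0,0],[0,0,0,0,0]]]'; python3 f.py
```

```text
time: 5.8
position: [0.5571, 0.1387, 0.2325]
tool_rot: [3.075, 0.644, 0.0]
ft_force: [-0.4, -1.0, 5.3]
grip_width: -0.0
t 6.1 p [0.5571 0.1386 0.2325] F [0.14 0.02 5.03] std [0.45 0.24 0.61]
```

It held about 4.5 mm down at about 5 N for over a second. Withdrawing straight up.

```bash
python3 -m jog '[[[0,0,0,-0.1,0],[0,0,0,-0.2,0],[0,0,0,-0.7,0],[0,0,0,-0.9,0],[0,0,0,-0.9,0],[0,0,0,-0.9,0],[0,0,0,0,0],[0,0,0,0,0],[0,0,0,0,0],[0,0,0,0,0]]]'
python3 where.py .557 .138 .36; python3 f.py
python3 - <<'E'
from h import *
a,P=cloud('side'); q=P.reshape(-1,3); Q=np.load('side1.npy').reshape(-1,3)
for n,x in(('before',Q),('after',q)):
    m=(x[:,2]>.195)&(x[:,2]<.23)&(np.hypot(x[:,0]-.557,x[:,1]-.138)<.05); print(n,m.sum(),x[m].mean(0).round(4),np.percentile(x[m,2],98).round(4))
cv2.imwrite('pics/after.png',a[...,::-1])
E
```

```text
time: 7.35
position: [0.5567, 0.1384, 0.3794]
tool_rot: [3.075, 0.644, -0.003]
ft_force: [0.1, 0.8, 0.1]
grip_width: 0.01
t 7.35 p [0.5567 0.1384 0.3794] F [0.09 0.76 0.1 ] w 0.009999275883982276 y deg -66.34 zaxis [-1.8e-03 -5.0e-04 -1.0e+00]
units to target [0.004 0.012 0.485] dist 0.209
t 7.65 p [0.5569 0.1385 0.38  ] F [-0.1   0.04 -0.24] std [0.41 0.7  0.4 ]
before 389 [0.556  0.1429 0.2064] 0.2189
after 395 [0.5558 0.1429 0.2064] 0.2185
```

View pics/after.png

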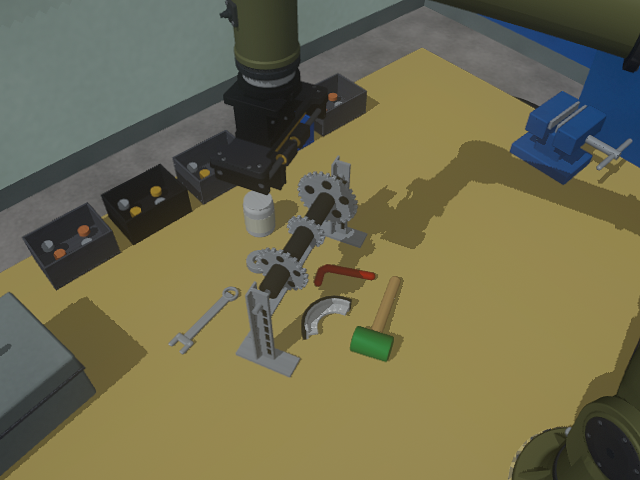

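The gripper is well above the rack. The sprockets (mid at (277,268)) and all the loose things are at the same pixels as before. Handing in.

```bash
python3 -c "
from bench import job; print(job.close_job())"
```

```text
the job is handed in; nothing more can be done
None
```

I pressed the middle-sized sprocket with the shut fingertips, held it, let it spring back, and handed the job in at about 7.7 s of the 32 s allowed.

- **Press:** contact came at a TCP height of about 0.237 m, as predicted from the images. I held it about 4.5 mm down at about 5 N for just over a second, well short of squashing the foam flat.
- **Withdrawal:** I went straight up until the TCP was about 0.21 m from the sprocket's centre. The force then read about zero.
- **Sprocket after:** its points came back within 0.4 mm of where they were before (rim top 0.2189 m before, 0.2185 m after).
- **Everything else:** the other two sprockets, the rack and the loose things look unmoved in the final side picture; I compared them by eye only.

No check failed or disagreed, and handing in reports no verdict.

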